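Slide two gaskets into their counterbores

ROBOT

A 6-joint arm with a two-finger parallel gripper is mounted at the origin on a cart in front of the work surface, level with it; the furniture and walls round the work are solid. World frame = base frame: x ahead of the robot, y to its left, z up, the work surface at z = 0. Lengths are in m, angles in rad, forces in N, time in s.
With the tool pointing down it reaches from about 0.25 to 0.8 m from the base axis. Payload 3.9 kg.
Tool frame: the origin (TCP) lies between the finger pads; the fingertips stand env.nose_length ahead of it and the grasp point (between the pads) lies 2 mm behind it (env.nose_length is the distance from the TCP to the fingertips, in m); z points along the fingers, y is the line along which they close (so a half turn about z gives the same grasp; the last joint's range is limited). The gripper opens to 85 mm and grips with 20 to 120 N. Pads are 22 mm wide; open, the fingers measure 114 mm over their backs; the gripper's body (76 mm by 85 mm) begins 54 mm behind the grasp point. The pads swing forward as they close: fully open they stand 13 mm farther back than shut.
Start: joints at [-1.121, 0.26, -0.138, 1.173, 0, 1.571], TCP at [0.228, -0.473, 0.248] pointing down, gripper open.
Joint ranges: [-2.78, 2.78], [-0.83, 1.72], [-1.28, 1.37], [-1.9, 2.12], [-1.57, 1.48], [-3.14, 3.14]. Speed limits (rad/s): [2.57, 2.57, 3.14, 3.14, 3.14, 3.14].

INTERFACE

Orientations are given as a unit quaternion [w, x, y, z].
In Python, from plant import env gives the robot as it stands. Calls block until the motion is done:
- env.move_pose(position, orientation): joint-space move of the TCP to a pose.
- env.movel(position, frame=None, max_speed=0.15): straight line of the TCP; frame=None keeps the orientation; max_speed is the mean speed in m/s.
- env.goto_joints(angles): joint-space move.
- env.command_gripper(opening, strength=None): finger opening in m; strength is the grip in N (None keeps the last); returns when the fingers have stopped.
- env.wait(seconds).
- env.inverse_kinematics(position, orientation): joint angles nearest the present ones, or None.
- env.read_state(): the state.
- env.camera(name): name is "side" or "top"; returns the picture (480x640x3 uint8, blue, green, red); there is no depth.
- env.calibration(name): a dict with "intrinsics" (3x3 intrinsics, pixels), "rvec" (rotation vector, rad) and "tvec" (3), from world to camera coordinates, as OpenCV has them. Camera axes: x right, y down, z forward; pixel columns grow to the right and rows downward; lengths in m; the calibration is good to about 2 mm. A picture is of the moment at which its call begins. calibration takes no time and is no camera call.
A pose or a line that the arm cannot do raises env.IKError and nothing moves.
- env.sign_off(): hands the job in; it is judged then, once.
The state is a dict: "t": time; "joint_pos": joint angles; "dq": joint speeds; "joint_efforts": joint torques, N m; "position": TCP position; "tool_rot": TCP orientation; "ft_force": force on the tool from outside, world axes, zero at the start; "wrist_torque": the same for the moment, N m; "gripper_width": finger opening in m; "grasp_force": force on a finger pad.
Only numpy, scipy, OpenCV 4.12 (cv2) and the standard library are available. Lean on these libraries where they do the work, as an engineer would, in place of code of your own. Each camera call takes 0.05 s, during which the arm holds its last target. There are 200 camera calls.

TASK

Seat the two flat ring gaskets that lie loose on the aluminium plate: push each across the plate with the fingertips until it drops over the rim of the round recess that matches its size and lies flat on the recess's floor. Only push them; do not pick them up or carry them. Leave the other things on and around the plate where they are.

Things in the scene. Friction and masses are not known exactly. Their poses are not given: they have to be found in the camera images.
- seat_plate: Fixed aluminium plate, 200 x 250 x 14 mm (its x, y, z), lying on the table; its lower 8 mm is a darker steel base, seen as the recesses' floors; origin at the centre of its underside, z up; its top face is 14 mm above the origin. It is turned up to 0.4 rad. The half towards its -x (nearer the robot) is flat, the half towards its +x has two round recesses 6 mm deep, each with a smaller bore through its floor (44 and 33 mm diameter).
- large_recess (a point): Centre of the floor of the large recess (69 mm diameter, 6 mm deep; the plate's top face is 6 mm above this point). At x +32, y +68 mm in the plate's frame.
- small_recess (a point): Centre of the floor of the small recess (55 mm diameter, 6 mm deep; the plate's top face is 6 mm above this point). At x +32, y -68 mm in the plate's frame.
- large_gasket: Large flat ring gasket, 64 mm outside diameter, 8 mm thick, 16 to 32 g, loose; origin at the centre of its underside, z along its axis. It starts flat on the near half of the plate, on the left or on the right. Its hole does not let a finger in (treat it as a disc). Belongs in the large recess, where it stands 2 mm proud of the plate.
- small_gasket: Small flat ring gasket, 50 mm outside diameter, 9 mm thick, 16 to 32 g, loose; origin at the centre of its underside, z along its axis. It starts flat on the near half of the plate, beside the other gasket. Its hole does not let a finger in (treat it as a disc). Belongs in the small recess, where it stands 3 mm proud of the plate.
- jar_black: Bystander: small lidded jar, 54 mm diameter, 48 mm tall, standing on the plate's far edge, midway between the recesses; origin at the centre of its underside.
- wrench_13: Bystander: small wrench, 166 x 23 mm, 8 mm high, on the table beside the plate's left (+y) edge; origin under its centre.
- tri_clamp_b: Bystander: ring-shaped pipe clamp lying flat, 67 x 98 mm, 18 mm high, on the table by the plate's right (-y) edge; origin under its centre.
- tape_roll: Bystander: roll of tape lying flat, 86 mm diameter, 24 mm high, on the table off the plate's far left corner; origin under its centre.
- vacuum_gauge: Bystander: round gauge lying on its back, 107 x 68 mm, 31 mm high, on the table off the plate's far right corner; origin under its centre.
- steel_spatula: Bystander: thin steel spatula, 209 x 16 mm, 8 mm high, on the table along the plate's near edge; origin under its centre.

How it is judged:
By the outcome, as a careful person would: the job done as asked, in the order asked, and still so for the second after the job is handed in, with the robot touching nothing.
It also fails if it takes over 56 s, if anything falls off the work surface, if the arm or the gripper's body presses on something with over 40 N, if the wrist force passes 120 N, or if a joint passes its speed limit or range.

## Working session

There is one attempt and no reset: what is moved stays moved. The work goes in short steps, each a Python script; the robot and the scene stay as the last script left them, time stands still between calls to the robot, and variables do not carry over. Pictures are saved under pics/ and viewed, at most 10 in all, crops included, and the job is handed in when it is done.

```bash
mkdir -p pics; ls; python3 - <<'E'
from plant import env
import cv2, numpy as np
for n in ("top","side"):
    cv2.imwrite(f"pics/{n}0.png",env.camera(n)); c=env.calibration(n)
    R=cv2.Rodrigues(np.array(c["rvec"]))[0]; print(n,np.round(c["intrinsics"],1).tolist(),-R.T@np.array(c["tvec"]).ravel(),R.round(2).tolist())
s=env.read_state(); print(s["t"],s["position"],s["tool_rot"],s["gripper_width"],env.nose_length)
E
```

```text
pics
top [[447.2, 0.0, 318.1], [0.0, 447.2, 237.9], [0.0, 0.0, 1.0]] [0.45331991 0.04241271 0.88663338] [[-0.01, -1.0, 0.03], [-0.99, 0.0, -0.13], [0.13, -0.03, -0.99]]
side [[507.4, 0.0, 324.7], [0.0, 507.4, 242.7], [0.0, 0.0, 1.0]] [0.15855753 0.58577462 0.60810745] [[-0.8, -0.61, -0.01], [-0.38, 0.51, -0.77], [0.47, -0.61, -0.64]]
0.1 [ 0.2280082 -0.4722388  0.2475557] [-8.66726448e-04  9.74810337e-01  2.23033658e-01 -2.08273911e-04] 0.08513021626611214 0.017
```

View pics/top0.png

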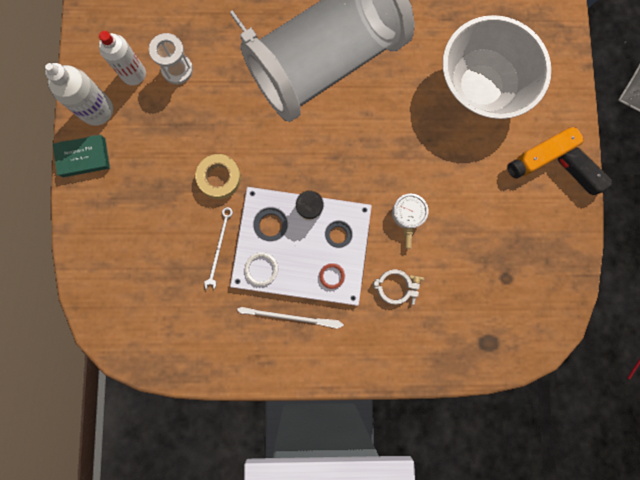

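View pics/side0.png

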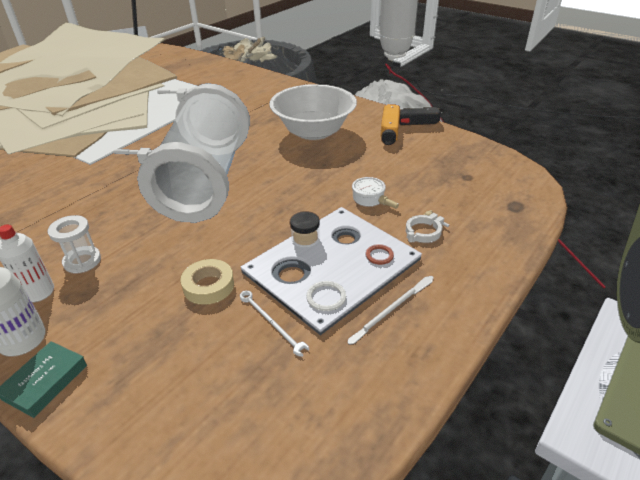

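The top view shows the plate with corners at about (248,188), (371,206), (358,304) and (231,290). The white large gasket is at (261,270) and the red small gasket at (332,276). The recesses are at (270,224) for the large and (339,234) for the small. The side view agrees, so each gasket starts on the same side as its own recess.

```bash
cat > h.py <<'E'
import cv2, numpy as np
from plant import env
def cam(n):
    c=env.calibration(n); R=cv2.Rodrigues(np.array(c["rvec"],float))[0]
    return np.array(c["intrinsics"]),R,np.array(c["tvec"],float).ravel()
def ray(n,px,z):
    K,R,t=cam(n); px=np.atleast_2d(np.asarray(px,float)); C=-R.T@t
    d=np.c_[px,np.ones(len(px))]@np.linalg.inv(K).T@R
    return C+d*((z-C[2])/d[:,2])[:,None]
def proj(n,P):
    K,R,t=cam(n); return cv2.projectPoints(np.atleast_2d(P).astype(float),R,t,K,None)[0][:,0]
def ell(n,mask,z):
    c=max(cv2.findContours(mask.astype(np.uint8),cv2.RETR_EXTERNAL,cv2.CHAIN_APPROX_NONE)[0],key=cv2.contourArea)
    w=ray(n,c[:,0],z)[:,:2]; (x,y),r,_=cv2.fitEllipse((w*1000).astype(np.float32)); return round(x,1),round(y,1),np.round(r,1)
def box(n,img,px,h=24):
    m=np.zeros(img.shape[:2],bool); m[int(px[1])-h:int(px[1])+h,int(px[0])-h:int(px[0])+h]=1; return m
def red(img): i=img.astype(int); return (i[...,2]-i[...,1]>50)&(i[...,2]-i[...,0]>50)
E
python3 - <<'E'
from h import *
T=cv2.imread("pics/top0.png");S=cv2.imread("pics/side0.png")
for n,im,px,rc in (("top",T,(332,276),((270,224),(339,234))),("side",S,(380,255),((291,270),(346,235)))):
    print(n,"red",ell(n,box(n,im,px,20)&red(im),.019))
    for p in rc: print(" recess",p,ray(n,p,.014).round(4))
    g=cv2.cvtColor(im,cv2.COLOR_BGR2GRAY)
    o=np.float32([[.30,.22],[.30,-.12],[.60,-.12],[.60,.22]]) 
# plate rect from the top picture
hsv=cv2.cvtColor(T,cv2.COLOR_BGR2HSV); m=((hsv[...,1]<50)&(hsv[...,2]>120)&box("top",T,(301,246),75)).astype(np.uint8)
m=cv2.morphologyEx(m,cv2.MORPH_OPEN,np.ones((9,9)))
c=max(cv2.findContours(m,0,1)[0],key=cv2.contourArea); w=(ray("top",c[:,0],.014)[:,:2]*1000).astype(np.float32)
print(cv2.minAreaRect(w))
H=np.array([[250,194],[365,210],[353,298],[238,284.]]); print("holes",ray("top",H,.014).round(4).tolist())
a=cv2.resize(T[180:310,222:382],None,fx=3.7,fy=3.7,interpolation=cv2.INTER_CUBIC); cv2.imwrite("pics/tc.png",a)
E
```

```text
top red (496.8, -8.1, array([46. , 46.5]))
 recess (270, 224) [[0.5991 0.1124 0.014 ]]
 recess (339, 234) [[ 0.5788 -0.0237  0.014 ]]
side red (497.3, -4.7, array([42.7, 44. ]))
 recess (291, 270) [[0.5991 0.1161 0.014 ]]
 recess (346, 235) [[ 0.5786 -0.0181  0.014 ]]
((557.3052978515625, 50.27101135253906), (251.77735900878906, 201.59762573242188), 81.47605895996094)
holes [[0.6596, 0.1525, 0.014], [0.6269, -0.0762, 0.014], [0.4533, -0.0492, 0.014], [0.4817, 0.1732, 0.014]]
```

View pics/tc.png

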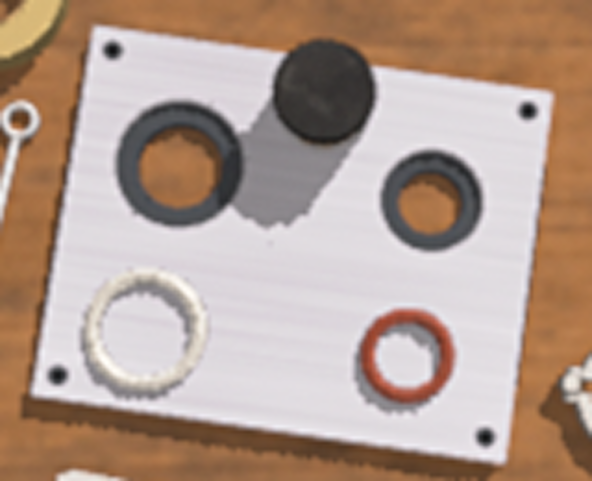

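```bash
cat >> h.py <<'E'
def white(img):
    i=img.astype(int); return (i[...,2]-i[...,0]>8)&(i[...,1]>110)&(i[...,2]-i[...,1]<25)
def dark(img): return img.max(2)<95
E
python3 - <<'E'
from h import *
T=cv2.imread("pics/top0.png");S=cv2.imread("pics/side0.png")
for n,im,w,rc in (("top",T,(261,270),((270,224),(339,234))),("side",S,(327,296),((291,270),(346,235)))):
    print(n,im[w[1]-17:w[1]-8,w[0]].tolist())
    print(" white",ell(n,box(n,im,w,20)&white(im),.018), ray(n,w,.018))
    for p in rc:
        b=box(n,im,p,21); b[:,:]&=True
        print(" recess",ell(n,b&dark(im),.014))
E
```

```text
top [[225, 232, 238], [192, 206, 216], [166, 177, 185], [133, 139, 144], [128, 125, 129], [144, 138, 144], [198, 192, 199], [225, 218, 226], [223, 217, 223]]
 white (510.8, 129.0, array([62.3, 62.6])) [[0.50824373 0.1287524  0.018     ]]
 recess (599.4, 111.8, array([64. , 64.8]))
 recess (579.4, -22.3, array([49.8, 50.2]))
side [[231, 226, 224], [229, 226, 224], [220, 223, 223], [199, 205, 204], [195, 200, 200], [167, 172, 172], [162, 165, 165], [152, 150, 148], [148, 145, 142]]Traceback (most recent call last):
  File "<stdin>", line 5, in <module>
  File "h.py", line 13, in ell
    c=max(cv2.findContours(mask.astype(np.uint8),cv2.RETR_EXTERNAL,cv2.CHAIN_APPROX_NONE)[0],key=cv2.contourArea)
ValueError: max() iterable argument is empty
```

```bash
cat >> h.py <<'E'
def q(phi): return [0,np.cos(phi/2),np.sin(phi/2),0]
def touch(p,z0,z1):
    """step down from z0 until the fingertips feel the plate; returns TCP z at contact"""
    env.movel([*p,z0]); f0=env.read_state()["ft_force"][2]
    for z in np.arange(z0-.0015,z1,-.0015):
        env.movel([*p,z],max_speed=.05); s=env.read_state()
        if s["ft_force"][2]-f0>3: break
    print("touch z",z,s["position"],"f",s["ft_force"].round(1) if hasattr(s["ft_force"],"round") else s["ft_force"],s["t"]); return s["position"][2]
E
python3 - <<'E'
from h import *
G=np.array([.497,-.0065]); R=np.array([.579,-.0206]); v=R-G; u=v/np.linalg.norm(v); phi=np.arctan2(*u[::-1])
env.command_gripper(.030); print(env.nose_length,env.read_state()["gripper_width"])
p=G-u*.036
env.move_pose([*p,.10],q(phi)); print(phi,env.read_state()["t"])
zt=touch(p,.037,.018)
env.movel([*p,zt+.0035],max_speed=.05)
s=env.read_state();print(s["t"],s["position"],s["ft_force"])
T=env.camera("top");S=env.camera("side");cv2.imwrite("pics/t1.png",T)
cv2.imwrite("pics/s1.png",cv2.resize(S[190:340,220:440],None,fx=3.5,fy=3.5))
E
```

```text
0.017 0.02988083248539304
-0.17028595685980574 4.4417
touch z 0.02949999999999999 [ 4.61611717e-01 -3.90933144e-04  3.05506768e-02] f [-3.3 -0.8 10.5] 6.2583
6.5083 [ 4.61949739e-01 -3.99524805e-04  3.42781752e-02] [-0.54385121  0.56731679  0.15369986]
```

View pics/s1.png

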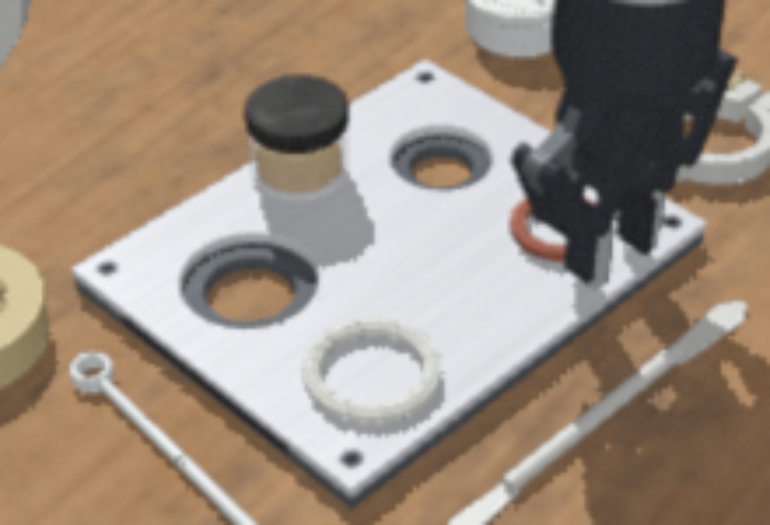

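The fingers straddle the plate behind the red ring, near crop (610,260), with the tips just above the plate. Next I push partway and re-measure in both views.

```bash
cat >> h.py <<'E'
def find(kind,P,z,tag=None):
    """ring centre in both views (mm), searched near world P"""
    for n in ("top","side"):
        im=env.camera(n); 
        if tag: cv2.imwrite(f"pics/{tag}_{n}.png",im)
        try: print(n,kind.__name__,ell(n,box(n,im,proj(n,[*P,z])[0],24)&kind(im),z))
        except Exception as e: print(n,e)
E
python3 - <<'E'
from h import *
G=np.array([.497,-.0065]); R=np.array([.579,-.0206]); v=R-G; u=v/np.linalg.norm(v)
p=R-u*.073; env.movel([*p,.0343],max_speed=.06); s=env.read_state(); print(s["t"],s["position"],s["ft_force"])
print("expected",(np.array(s["position"][:2])+u*.031)*1000)
find(red,R-u*.042,.019,"p1")
T=cv2.imread("pics/p1_top.png");S=cv2.imread("pics/p1_side.png")
cv2.imwrite("pics/p1.png",np.hstack([cv2.resize(T[190:310,290:390],None,fx=4,fy=4),cv2.resize(S[190:310,310:410],None,fx=4,fy=4)]))
E
```

```text
7.525 [ 0.50649638 -0.00819002  0.03413743] [-0.12498645  0.86018187 -0.05215124]
expected [537.04800454 -13.44340794]
top max() iterable argument is empty
side red (546.4, 1.9, array([14.2, 37.2]))
```

View pics/p1.png

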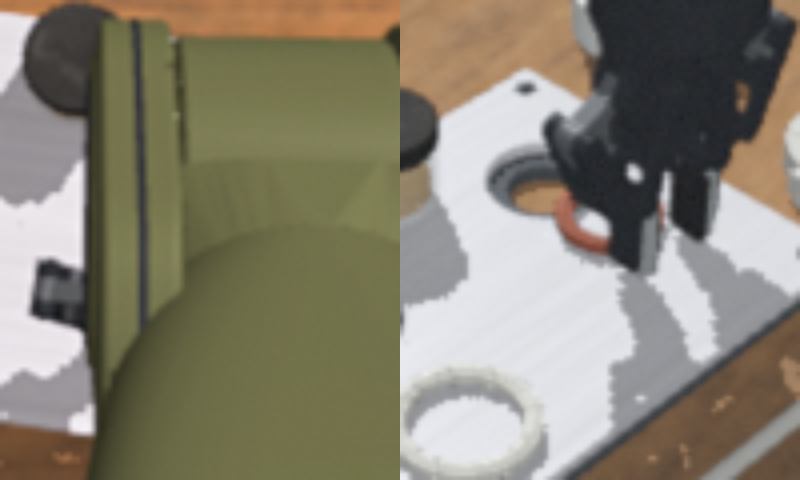

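The top view is blocked by the arm. The side view shows the red ring nested against both fingers at about crop (600,215), on line with the recess at (540,185). I'll fit the visible outer arc at its known radius to check the lateral error.

```bash
python3 - <<'E'
from h import *
from scipy.optimize import least_squares
S0=cv2.imread("pics/side0.png");S=cv2.imread("pics/p1_side.png")
def arc(im,P,kind,z,r0=None,sel=None):
    m=(box("side",im,proj("side",[*P,z])[0],24)&kind(im)).astype(np.uint8)
    c=max(cv2.findContours(m,0,1)[0],key=cv2.contourArea)[:,0]
    w=ray("side",c,z)[:,:2]*1000
    return w
w0=arc(S0,(.497,-.0065),red,.019); 
e0=ell("side",box("side",S0,proj("side",[.497,-.0065,.019])[0])&red(S0),.019); r0=np.mean(np.hypot(w0[:,0]-e0[0],w0[:,1]-e0[1])); print(e0,r0)
w=arc(S,(.537,-.013),red,.019); c=np.array([537,-11.])
for k in range(6):
    d=np.hypot(*(w-c).T); s=w[(d>r0-4)]; c=least_squares(lambda c:np.hypot(*(s-c).T)-r0,c,loss="soft_l1",f_scale=.7).x
print("ring side",c,len(s),len(w))
# recess in start pictures, side view: dark annulus
print("recS",ell("side",box("side",S0,proj("side",[.579,-.0195,.014])[0],19)&dark(S0),.014))
E
```

```text
(497.3, -4.7, array([42.7, 44. ])) 21.112382572458266
ring side [540.1325272   -9.10117776] 26 36
recS (575.1, -11.3, array([31.2, 33.8]))
```

```bash
cat >> h.py <<'E'
def seat(R,u,d,z,a=-.004,b=.006,fmax=4):
    """last stretch: 1 mm steps until the ring meets the far wall"""
    R=np.array(R)
    env.movel([*(R+u*(a-d)),z],max_speed=.05); f0=np.array(env.read_state()["ft_force"][:2])@u; log=[]
    for e in np.arange(a+.001,b,.001):
        env.movel([*(R+u*(e-d)),z],max_speed=.03); f=np.array(env.read_state()["ft_force"][:2])@u-f0; log.append(round(float(f),1))
        if f<-fmax: break
    print("e",round(e*1000),"f",log,env.read_state()["t"],env.read_state()["position"])
def snap(name,P,h=60,k=5):
    im=env.camera("side"); x,y=proj("side",[*P,.014])[0].astype(int); cv2.imwrite(f"pics/{name}.png",cv2.resize(im[y-h:y+h,x-h:x+h],None,fx=k,fy=k))
E
python3 - <<'E'
from h import *
G=np.array([.497,-.0065]); R0=np.array([.579,-.0206]); u=(R0-G)/np.linalg.norm(R0-G)
R=np.array([.5787,-.0222])
seat(R,u,.031,.0343); snap("s2",R)
E
```

```text
e 5 f [1.3, -1.8, -0.7, 0.2, 0.0, 1.0, 0.1, -0.5, 0.3] 10.7833 [ 0.55316995 -0.01780632  0.03429624]
```

View pics/s2.png

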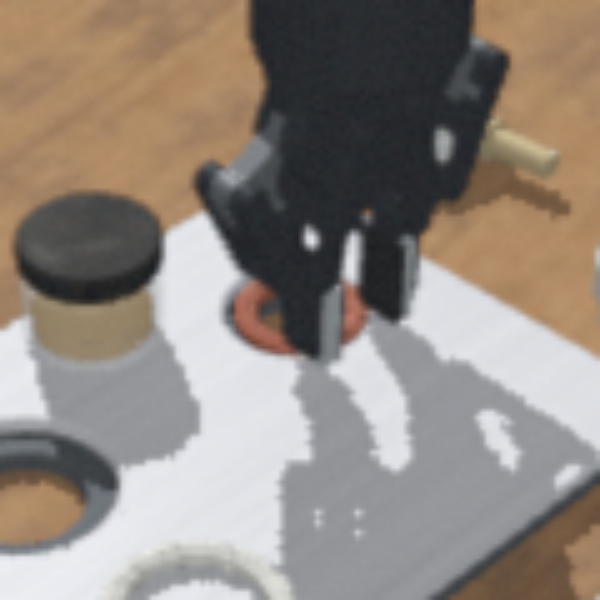

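The red ring sits at crop (300,312) inside the recess and the fingers are now over it with no force, so it has dropped in. I'll move on to the white ring and check the red one from the top once the arm is clear.

```bash
python3 - <<'E'
from h import *
p0=env.read_state()["position"]; env.movel([p0[0]-.005,p0[1],.10],max_speed=.15)
G=np.array([.5108,.1295]); R=np.array([.5991,.1123]); u=(R-G)/np.linalg.norm(R-G); phi=np.arctan2(*u[::-1])
p=G-u*.047; env.move_pose([*p,.10],q(phi)); env.movel([*p,.0336],max_speed=.08)
s=env.read_state(); print(s["t"],s["position"],s["ft_force"],phi)
find(red,(.5787,-.021),.015,"p2")
T=cv2.imread("pics/p2_top.png");S=cv2.imread("pics/p2_side.png")
cv2.imwrite("pics/p2.png",np.hstack([cv2.resize(T[190:310,220:380],None,fx=2.5,fy=2.5,interpolation=2),cv2.resize(S[205:325,260:420],None,fx=2.5,fy=2.5,interpolation=2)]))
E
```

```text
13.15 [0.4651329  0.13849243 0.03394898] [-0.45135904  0.48321031 -0.22294245] -0.19238143138938438
top red (577.4, -22.5, array([46.8, 47.3]))
side max() iterable argument is empty
```

View pics/p2.png

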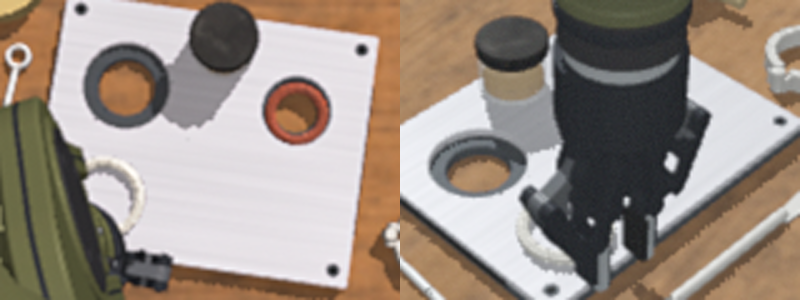

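The red ring lies inside the small recess, at top-crop (297,110), centred within 2 mm. The fingers are behind the white ring, so I push it home.

```bash
python3 - <<'E'
from h import *
G=np.array([.5108,.1295]); R=np.array([.5991,.1123]); u=(R-G)/np.linalg.norm(R-G)
seat(R,u,.0393,.0336,a=-.008,b=.005)
p0=np.array(env.read_state()["position"])
env.movel([*(p0[:2]-u*.01),.0336],max_speed=.1); env.movel([*(p0[:2]-u*.02),.14],max_speed=.15)
env.move_pose([.38,-.2,.2],q(-.2)); print(env.read_state()["t"])
find(white,R,.014,"p3"); find(red,(.5787,-.021),.015)
T=cv2.imread("pics/p3_top.png");S=cv2.imread("pics/p3_side.png")
cv2.imwrite("pics/p3.png",np.hstack([cv2.resize(T[160:340,200:440],None,fx=1.66,fy=1.66*2,interpolation=2)[:600] if 0 else cv2.resize(T[185:305,220:380],None,fx=2.5,fy=2.5,interpolation=2),cv2.resize(S[205:325,260:420],None,fx=2.5,fy=2.5,interpolation=2)]))
E
```

```text
e 4 f [0.2, -0.0, -0.0, 0.5, -0.0, -0.2, -0.3, 0.2, -0.1, 0.3, 0.2, 0.3] 18.1917 [0.56454963 0.1190236  0.03361259]
23.8917
top white (596.9, 111.8, array([62.6, 62.9]))
side white (602.6, 136.5, array([ 2.9, 15.9]))
top red (577.5, -22.5, array([46.7, 47.2]))
side red (577.2, -17.7, array([42.4, 47.4]))
```

View pics/p3.png

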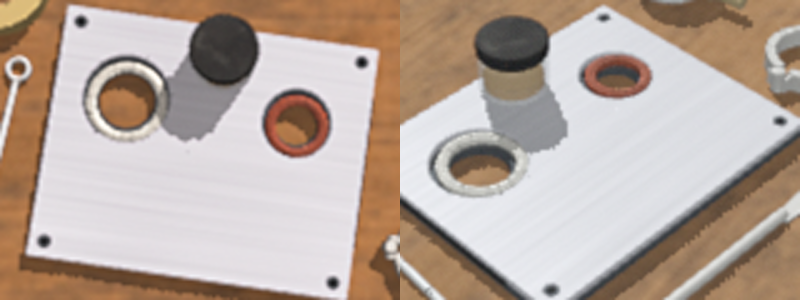

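```bash
python3 - <<'E'
import cv2,numpy as np
S=cv2.imread("pics/p3_side.png"); f=lambda x,y:cv2.resize(S[y-25:y+25,x-28:x+28],None,fx=7,fy=7,interpolation=2)
cv2.imwrite("pics/z.png",np.hstack([f(291,270),f(346,235)]))
E
```

```text
(no output)
```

View pics/z.png

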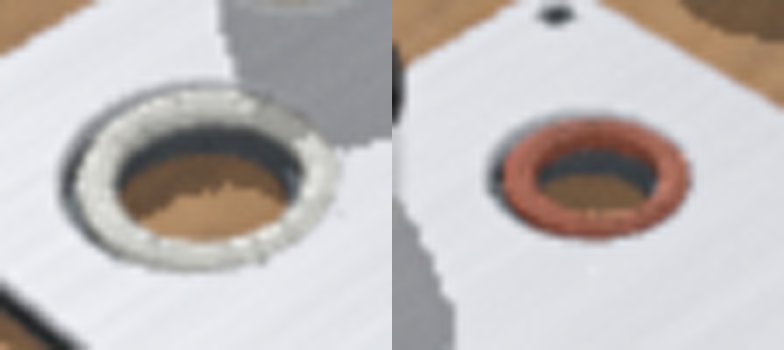

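Both rings lie flat and evenly low in their recesses. Each rests near the robot-side wall, as expected for a ring that dropped as soon as it cleared the rim. The fingertips also passed freely over both trailing edges, so neither ring is tilted up on its rim. Handing in.

```bash
python3 -c "
from plant import env
print(env.sign_off(), env.read_state()['t'])"
```

```text
the job is handed in; nothing more can be done
the job is handed in; nothing more can be done
```

Both gaskets were pushed into their matching recesses and look flat in both camera views; none of the other objects was touched, and I handed the job in at about 24 s of the 56 s limit (no verdict was returned).

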